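# Show a small sand core to the inspection camera

### The arm

A 6-joint arm with a two-finger parallel gripper is mounted at the origin on the work surface; the furniture and walls round the work are solid. World frame = base frame: x ahead of the robot, y to its left, z up, the work surface at z = 0. Lengths are in m, angles in rad, forces in N, time in s.
With the tool pointing down it reaches from about 0.25 to 0.775 m from the base axis. Payload 4 kg.
Tool frame: the origin (TCP) lies on the centre line of the jaws, within the pads' length; the fingertips stand 19 mm ahead of it and the grasp point (between the pads) is the TCP; x points along the fingers, z is the direction in which the jaws open and shut, and the axes are right-handed (so a half turn about x gives the same grasp; the last joint's range is limited). The gripper opens to 94 mm and grips with 3 to 60 N. Pads are 16 mm wide; open, the fingers measure 119 mm over their backs; the gripper's body (75 mm by 177 mm) begins 78 mm behind the grasp point.
Start: joints at [-1.439, 0.087, 1.371, -0, 1.684, -0.103], TCP at [0.128, -0.535, 0.225] pointing down, gripper open.
Joint ranges: [-3.1, 3.1], [-0.76, 2.03], [0.27, 2.55], [-1.08, 4.22], [0.17, 2.65], [-2.57, 2.57]. Speed limits (rad/s): [2.79, 2.79, 3.14, 3.14, 3.14, 3.14].

### API

Orientations are given as [roll, pitch, yaw] about the fixed x, y, z axes, in that order (R = Rz(yaw) Ry(pitch) Rx(roll)).
In Python, from bench import robot, snapshot, camera_params gives the robot as it stands.
- The arm moves only by the tool step_arm, never from a script. Its argument "motion" is text: rows parted by semicolons, each of 7 numbers parted by spaces: the opening in per cent of the stroke, from 0 (shut) to 100 (fully open), then the shift along the tool's x, y, z in cm, then the turn, a rotation vector about the tool's x, y, z in rad. A call has 1 to 20 rows; each row shifts and turns the commanded pose from where the row before left it, along the tool's axes as they then stand; what a row does not reach is not made up. A row lasts 1/12 s, in which the tool goes at most 41.7 mm and 7.16 degrees, less where a joint would pass 70% of its speed; a pose out of reach is approached as far as the arm can. A call with a gripper value outside its range is refused whole. The fingers move at their own pace and stop on an object; the grip force is fixed at half the most. Time passes only in rows, so rows that do not move let the fingers close. It gives the time, the measured TCP pose, the force and the opening at its end, in the units of the state.
- robot.get_obs(): the state, without advancing time (a new reading comes with each control period).
- snapshot(name): name is "scene" or "top" or "wrist"; returns the picture (400x640x3 uint8, red, green, blue); there is no depth.
- camera_params(name): a dict with "fx", "fy", "cx", "cy" (pixels), "R" (3x3) and "t" (3): a world point X has camera coordinates R X + t. Camera axes: x right, y down, z forward; pixel columns grow to the right and rows downward; lengths in m; the calibration is good to about 2 mm. A picture is of the moment at which its call begins: read the wrist's pose just before it. camera_params takes no time and is no camera call; for the wrist camera it gives the pose at the moment of the call.
- robot.close_job(): hands the job in, once; it reports no verdict.
The state is a dict: "time": time; "joint_positions": joint angles; "qvel": joint speeds; "joint_torque": joint torques, N m; "tool_pos": TCP position; "ee_rot": TCP orientation; "wrist_force": force on the tool from outside, world axes, zero at the start; "wrist_torque": the same for the moment, N m; "width": finger opening in m.
Only numpy, scipy, OpenCV 4.12 (cv2) and the standard library are available. Lean on these libraries where they do the work, as an engineer would, in place of code of your own. Each camera call takes 0.05 s, during which the arm holds its last target.

### The job

The small round sand core lies in the V blocks of the holding fixture under a hinged steel hasp: take the hasp by its red tab, swing it up and right over to the back, then pick the core out and show it to the inspection camera. Hold it in the air on the lens axis at the viewing point, straight above the yellow disc on the stand, with one end (either) facing square into the tilted lens; the program finishes while still holding it there, still. Do not drop the core, do not touch the camera or its stand, and leave the two other sand cores standing where they are.

Things in the scene. Friction and masses are not known exactly. Their poses are not given: they have to be found in the camera images.
- core_mid (a point): centre of the small sand core: sand-coloured round rod, 16 mm diameter, 76 mm long, 30 g, x along it. It starts level in two V blocks, 42 mm above the bench, the hasp strap 3 mm above it. The blocks hold only its ends (each 12 mm wide, 30 mm from the middle): the middle 48 mm are free down to the base plate 34 mm below; on each side 48 mm are clear between the rod's axis and the hinge or the narrow catch post
- hasp (a joint): angle of the hasp, rad: 0 closed over the core, about 1.6 upright, 2.5 laid right back on its stop. It turns almost freely: let go before upright it falls shut, well past upright it falls back by itself. Nothing locks it; the staple only stands in its slot
- hasp_hinge (a point): middle of the hasp's hinge axis, 55 mm above the bench, on the fixed fixture (dark steel base plate 100 x 180 x 8 mm). Axes are the fixture's: x along the hinge axis and along the core in its V blocks, y level from the core to the hinge (55 mm apart), z up
- hasp_tab (a point): centre of the red finger tab on the hasp's free end: 16 mm wide along the hinge axis, 10 thick, 26 high, on a strap 16 mm wide. Closed: 130 mm from the hinge toward -y, 14 mm above it, 69 mm above the bench. Pinched across the 16 mm it can turn between the fingers as it is led round the hinge, up and over to +y. Beside it is free space. Closed, its axes are those of hasp_hinge
- view_point (a point): where the core's centre shall be held: on the lens axis, 100 mm before the lens, straight above the centre of the stand's yellow disc (32 mm), 160 to 210 mm above the bench as the camera head is set. x points along the lens axis to the lens and rises 0.35 rad (20 degrees) toward it, so the core's end at the camera must be higher by that angle; y is level
- camera_stand: fixed camera stand; origin on the bench under the yellow disc, x toward the column, z up. Grey base plate 260 x 90 x 10 mm (x -45 to 215 mm), steel column 20 mm thick, 315 mm high at x 195 mm, on it a white camera head 44 x 44 x 40 mm with a black lens 30 mm in diameter looking down 20 degrees over the disc
- core_2: a sand core that stays standing: bottle-shaped, 42 mm in diameter, 70 mm high; origin at the centre of its foot, z up
- core_4: a sand core that stays standing: plain cylinder, 28 mm in diameter, 78 mm high; origin at the centre of its foot, z up

How it is judged:
On the way, in this order (a step that is already met when the one before it is completed fails the run):
1. the hasp is swung right over to the back (value of joint hasp above 2.2 rad), for 0.2 s.
2. the core is lifted out of the V blocks in the fingers (height (world z) of core_mid above 0.08 m and contact force between core and the fingers above 0.3 N), for 0.2 s.
At the end, for the whole second after the job is handed in: The core is held still in the fingers, touching nothing else, its centre within 15 mm along and 10 mm across the lens axis of the viewing point and its length within 0.15 rad of the lens axis; the hasp still lies back (over 2.2 rad) (x of core_mid in the frame of view_point between -0.015 and 0.015 m and y of core_mid in the frame of view_point between -0.01 and 0.01 m and z of core_mid in the frame of view_point between -0.01 and 0.01 m and angle between the x axis of core_mid and the x axis of view_point, either way round below 0.15 rad and linear speed of core below 0.02 m/s and angular speed of core below 0.2 rad/s and contact force between core and the fingers above 0.3 N and contact force between core and camera_stand below 0.05 N and value of joint hasp above 2.2 rad); the arm keeps its last pose, push and grip.
It fails at once if the core is dropped on the bench (height (world z) of core_mid below 0.025 m).
It fails at once if the camera or its stand is touched (contact force between any of the arm, the fingers, core and camera_stand above 1 N).
It fails at once if another sand core is shifted or knocked over (distance of any of core_2, core_4 from where it was at the start of the episode above 0.02 m or angle between any of core_2, core_4's own z axis and vertical above 0.4 rad).
It also fails if it takes over 58 s, if anything falls off the work surface, if the arm or the gripper's body presses on something with over 40 N, if the wrist force passes 120 N, or if a joint passes its speed limit or range.

## Working session

There is one attempt and no reset: what is moved stays moved. The work goes in short steps, Python scripts to look and compute and a tool call to move; the robot and the scene stay as the last step left them, time stands still between calls to the robot, and variables do not carry over. Pictures are saved under pics/ and viewed, and the job is handed in when it is done.

Besides the shell and the picture viewer there is one more tool, called as name(argument=value, ...) on one line, values as JSON. step_arm: Moves the arm, as the interface text tells. Its arguments: {"type":"object","properties":{"motion":{"type":"string"}},"required":["motion"]}

```bash
ls; mkdir -p pics; python3 - <<'E'
from bench import robot, snapshot, camera_params
import cv2
print(robot.get_obs())
for n in ["scene","top","wrist"]:
    p=camera_params(n); print(n,p)
    im=snapshot(n); cv2.imwrite(f"pics/{n}0.png",im[:,:,::-1])
E
```

```text
pics
{'time': 0.0, 'joint_positions': array([-1.43907606e+00,  8.79663221e-02,  1.37221315e+00, -1.18987476e-05,
        1.68353698e+00, -1.03085580e-01]), 'qvel': array([ 0.00076348, -0.00108382, -0.00016972, -0.00152672, -0.00020796,
       -0.00035527]), 'joint_torque': array([ 9.33722076e-04, -3.40181887e+01, -3.02425790e+01,  7.18005351e-02,
        3.29908356e-02, -1.56008773e-04]), 'tool_pos': array([ 0.12789653, -0.53443506,  0.22331875]), 'ee_rot': array([3.04407533, 1.56867249, 1.70808353]), 'wrist_force': array([-0.23908942, -0.26655584, -0.28880511]), 'wrist_torque': array([-0.0038896 ,  0.06914083,  0.02573295]), 'width': 0.09389576829262243}
scene {'fx': 439.45901289947875, 'fy': 439.45901289947875, 'cx': 317.6116790245087, 'cy': 199.26169694357, 'R': array([[ 0.89796626, -0.43984389,  0.01392633],
       [-0.32248905, -0.679253  , -0.65925425],
       [ 0.29942846,  0.58749699, -0.75179112]]), 't': array([-0.49078775,  0.21856087,  1.00611909])}
top {'fx': 398.3690800674496, 'fy': 398.3690800674496, 'cx': 316.13745982991105, 'cy': 201.30923363240004, 'R': array([[-0.0056902 , -0.99985877,  0.01581333],
       [-0.98922708,  0.00331506, -0.14635159],
       [ 0.1462785 , -0.01647575, -0.98910624]]), 't': array([-0.04030231,  0.53647996,  0.99945793])}
wrist {'fx': 283.39370896566936, 'fy': 283.39370896566936, 'cx': 314.6778807416716, 'cy': 201.23370499585792, 'R': array([[ 0.23224041, -0.97265656, -0.00189844],
       [-0.94471495, -0.22603244,  0.23753525],
       [-0.23146933, -0.0533718 , -0.97137706]]), 't': array([-0.54959097, -0.0251948 ,  0.39047826])}
```

View pics/scene0.png

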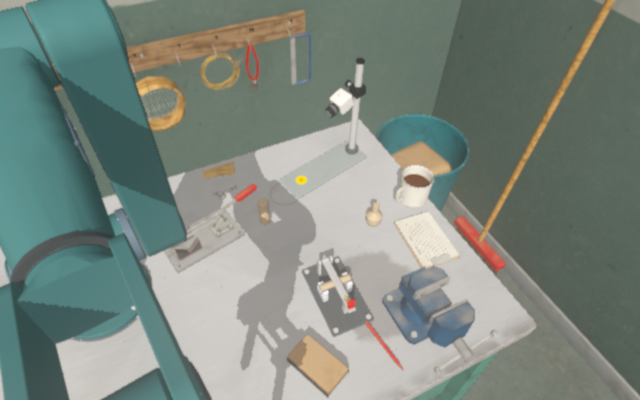

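View pics/top0.png

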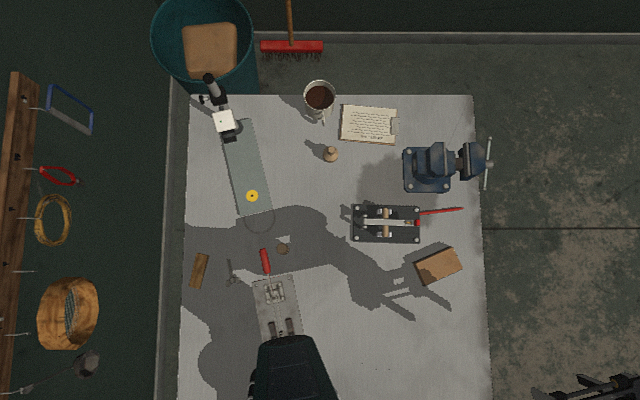

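View pics/wrist0.png

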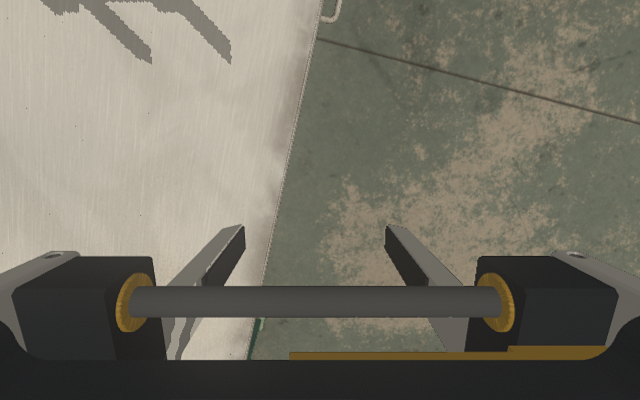

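The overview shows the fixture at scene (337,293) and top (385,222), the red tab at its -y end. The yellow disc is at top (252,196), core_2 at (330,154) and core_4 at (283,248). I'll zoom in next.

```bash
python3 - <<'E'
import cv2
t=cv2.imread("pics/top0.png"); s=cv2.imread("pics/scene0.png")
cv2.imwrite("pics/z1.png",cv2.resize(t[190:260,340:470],None,fx=6,fy=6,interpolation=cv2.INTER_CUBIC))
cv2.imwrite("pics/z2.png",cv2.resize(s[240:345,290:390],None,fx=6,fy=5.7,interpolation=cv2.INTER_CUBIC))
cv2.imwrite("pics/z3.png",cv2.resize(t[60:230,190:300],None,fx=3.5,fy=3.5,interpolation=cv2.INTER_CUBIC))
cv2.imwrite("pics/z4.png",cv2.resize(s[50:210,260:400],None,fx=3.6,fy=3.6,interpolation=cv2.INTER_CUBIC))
E
```

```text
(no output)
```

View pics/z1.png

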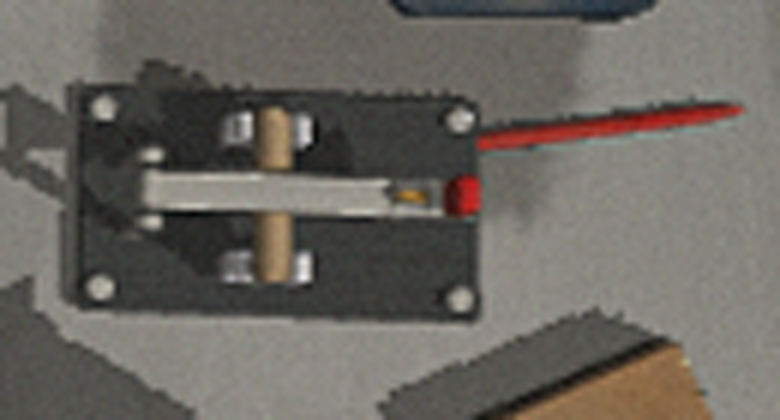

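View pics/z2.png

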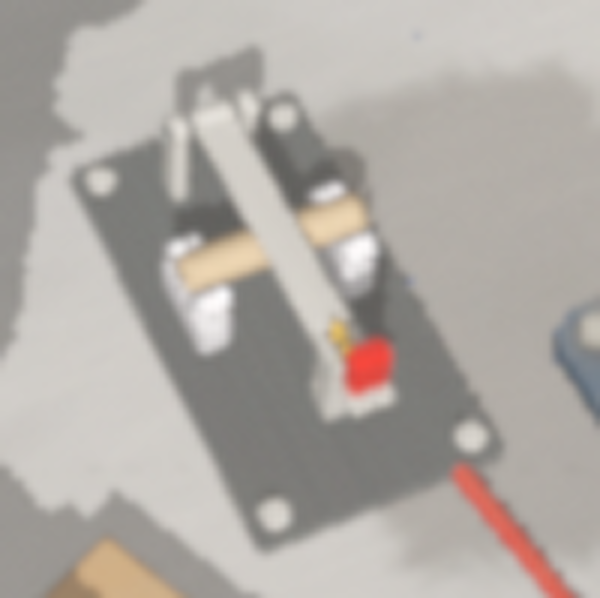

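View pics/z3.png

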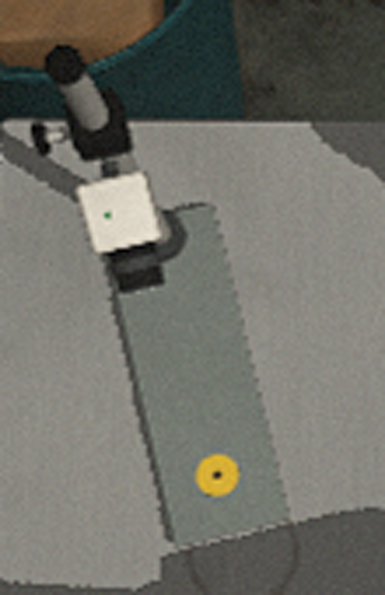

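View pics/z4.png

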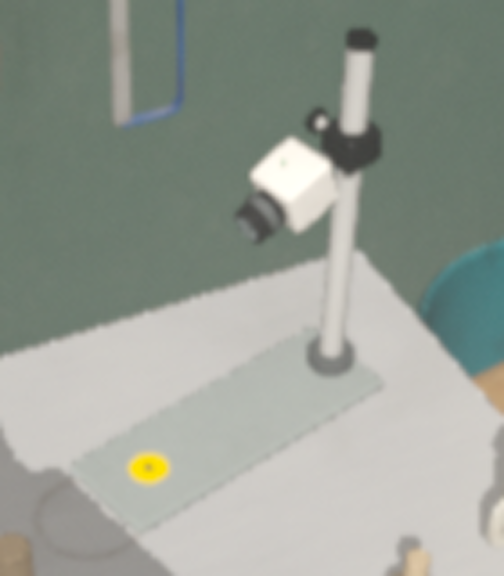

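```bash
cat > h.py <<'E'
import numpy as np
from bench import camera_params
C={n:camera_params(n) for n in("scene","top")}
def ray(n,uv,c=None):
    c=c or C[n]; d=np.array([(uv[0]-c["cx"])/c["fx"],(uv[1]-c["cy"])/c["fy"],1.])
    return -c["R"].T@c["t"], c["R"].T@d
def plane(n,uv,z,c=None):
    o,d=ray(n,uv,c); return o+d*(z-o[2])/d[2]
def proj(n,X,c=None):
    c=c or C[n]; p=c["R"]@np.asarray(X,float)+c["t"]; return np.array([c["fx"]*p[0]/p[2]+c["cx"],c["fy"]*p[1]/p[2]+c["cy"]])
def tri(a,b):
    (o1,d1),(o2,d2)=a,b
    A=np.stack([d1,-d2],1); s=np.linalg.lstsq(A,o2-o1,rcond=None)[0]
    p,q=o1+d1*s[0],o2+d2*s[1]; return (p+q)/2,np.linalg.norm(p-q)
E
python3 - <<'E'
from h import *
np.set_printoptions(precision=4,suppress=True)
T=lambda u,v:((u+.5)/6-.5+340,(v+.5)/6-.5+190)
S=lambda u,v:((u+.5)/6-.5+290,(v+.5)/5.7-.5+240)
bt=[(103,107),(460,120),(460,298),(100,288)]
bs=[(283,115),(470,436),(274,514),(102,180)]
for a,b in zip(bt,bs):
    print("bolt",plane("top",T(*a),.011),plane("scene",S(*b),.011),tri(ray("top",T(*a)),ray("scene",S(*b))))
print("tab",plane("top",T(461,195),.075),plane("scene",S(370,365),.072),tri(ray("top",T(461,195)),ray("scene",S(370,365))))
for a,b in (((274,110),(362,215)),((275,281),(183,273))):
    print("core",plane("top",T(*a),.047),plane("scene",S(*b),.045))
T3=lambda u,v:((u+.5)/3.5-.5+190,(v+.5)/3.5-.5+60)
S4=lambda u,v:((u+.5)/3.6-.5+260,(v+.5)/3.6-.5+50)
d1,d2=plane("top",T3(217,474),.010),plane("scene",S4(149,468),.010)
print("disc",d1,d2)
print("top corners",[plane("top",T3(*p),.010) for p in((177,544),(288,518),(213,206))])
print("sc corners",[plane("scene",S4(*p),.010) for p in((72,466),(143,531),(383,382))])
print("column base",plane("scene",S4(331,357),.015), "coltop",tri(ray("top",T3(65,60)),ray("scene",S4(361,38))))
print("head top c", tri(ray("top",T3(118,212)),ray("scene",S4(294,165))))
print("lens",tri(ray("top",T3(141,283)),ray("scene",S4(252,224))))
print("core2",plane("top",(331,154),.06),plane("scene",(375,204),.065),"core4",plane("top",(283,248),.078),plane("scene",(265,203),.078))
E
```

```text
bolt [ 0.5236 -0.152   0.011 ] [ 0.5231 -0.153   0.011 ] (array([ 0.5237, -0.1521,  0.0094]), np.float64(0.0002298060334970238))
bolt [ 0.5172 -0.3119  0.011 ] [ 0.5165 -0.3131  0.011 ] (array([ 0.5173, -0.3124,  0.0089]), np.float64(0.0002858394276523018))
bolt [ 0.4378 -0.3085  0.011 ] [ 0.4368 -0.3101  0.011 ] (array([ 0.4377, -0.3091,  0.0083]), np.float64(0.0004991263779383302))
bolt [ 0.443 -0.149  0.011] [ 0.4435 -0.1505  0.011 ] (array([ 0.4436, -0.1493,  0.0091]), np.float64(0.00093470738779153))
tab [ 0.4775 -0.2936  0.075 ] [ 0.4784 -0.2971  0.072 ] (array([ 0.4788, -0.2955,  0.0687]), np.float64(0.0013624385983270811))
core [ 0.5173 -0.2216  0.047 ] [ 0.5161 -0.2267  0.045 ]
core [ 0.4436 -0.2198  0.047 ] [ 0.4438 -0.2209  0.045 ]
disc [0.5582 0.1298 0.01  ] [0.5574 0.129  0.01  ]
top corners [array([0.5043, 0.1592, 0.01  ]), array([0.524 , 0.0751, 0.01  ]), array([0.7725, 0.1368, 0.01  ])]
sc corners [array([0.5037, 0.1568, 0.01  ]), array([0.5258, 0.071 , 0.01  ]), array([0.7736, 0.1357, 0.01  ])]
column base [0.7465 0.1763 0.015 ] coltop (array([0.7474, 0.1767, 0.3121]), np.float64(0.0024681309575983025))
head top c (array([0.688 , 0.1608, 0.2338]), np.float64(0.0029906096772996374))
lens (array([0.6522, 0.1527, 0.1992]), np.float64(0.0014855378343568957))
core2 [ 0.6577 -0.0818  0.06  ] [ 0.6697 -0.0769  0.065 ] core4 [0.4145 0.0403 0.078 ] [0.4166 0.0346 0.078 ]
```

```bash
cat >> h.py <<'E'
from scipy.spatial.transform import Rotation as Ro
np.set_printoptions(precision=4,suppress=True)
FY=-0.037; FX=np.array([np.cos(FY),np.sin(FY),0]); FYv=np.array([-np.sin(FY),np.cos(FY),0])
CORE=np.array([.4805,-.2212,.042]); HINGE=np.r_[(CORE+.055*FYv)[:2],.055]
def tab(a):
    th=np.pi-np.arctan2(.014,.130)-a; r=np.hypot(.13,.014)
    return HINGE+r*(np.cos(th)*FYv+np.sin(th)*np.array([0,0,1]))
def Rz(xd,zd):
    xd=xd/np.linalg.norm(xd); zd=zd-xd*(zd@xd); zd/=np.linalg.norm(zd); return np.stack([xd,np.cross(zd,xd),zd],1)
def cur():
    from bench import robot
    o=robot.get_obs(); return o,np.array(o["tool_pos"]),Ro.from_euler("xyz",o["ee_rot"]).as_matrix()
def delta(p,R,p2,R2):
    print("shift cm tool axes",R.T@(p2-p)*100,"rotvec",Ro.from_matrix(R.T@R2).as_rotvec())
E
python3 - <<'E'
from h import *
o,p,R=cur(); print(p,R)
dn=np.array([0,0,-1.])
for s in(1,-1):
    R2=Rz(dn,s*FX); delta(p,R,tab(0)+[0,0,.12],R2)
    print("core rot",Ro.from_matrix(R.T@Rz(dn,s*FYv)).as_rotvec())
print(tab(0),HINGE)
# vise height estimates
print("vise pts",plane("top",(405,190),0),plane("top",(405,190),.1),plane("scene",(437,300),.05))
E
```

```text
[ 0.1279 -0.5345  0.2236] [[-0.0002  0.9726  0.2326]
 [ 0.0016  0.2326 -0.9726]
 [-1.      0.0002 -0.0016]]
shift cm tool axes [  3.4909  39.5683 -15.0407] rotvec [-1.299  -0.0013 -0.0012]
core rot [-2.8698 -0.0001 -0.0024]
shift cm tool axes [  3.4909  39.5683 -15.0407] rotvec [ 1.8426 -0.0013  0.0014]
core rot [ 0.2718 -0.0017  0.0001]
[ 0.4777 -0.2961  0.069 ] [ 0.4825 -0.1662  0.055 ]
vise pts [ 0.5726 -0.2863  0.    ] [ 0.5549 -0.2619  0.1   ] [ 0.6576 -0.3607  0.05  ]
```

```bash
python3 - <<'E'
import cv2
t=cv2.imread("pics/top0.png"); s=cv2.imread("pics/scene0.png")
a=cv2.resize(t[125:235,390:500],(400,400),interpolation=cv2.INTER_CUBIC)
b=cv2.resize(s[245:365,375:495],(400,400),interpolation=cv2.INTER_CUBIC)
cv2.imwrite("pics/z5.png",cv2.hconcat([a,b]))
E
```

```text
(no output)
```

View pics/z5.png

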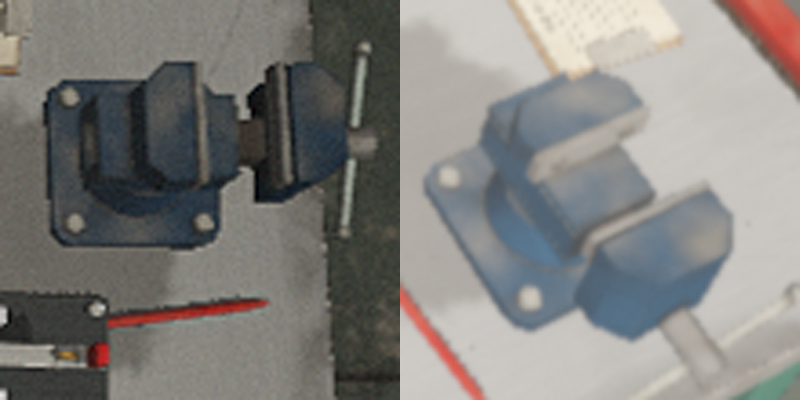

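```bash
python3 - <<'E'
from h import *
print(tri(ray("top",(444.5,175.6)),ray("scene",(415.5,298.4))))
print(tri(ray("top",(390+282/3.64,125+185/3.64)),ray("scene",(375+188/3.33,245+245/3.33))))
o,p,R=cur(); p2=np.array([.4777,-.2961,.19]);R2=Rz(np.array([0,0,-1.]),FX)
d=R.T@(p2-p)
# plan: 14 rows; first shifts in initial frame interleaved w/ rotation: compute per-row
N=16; 
rv=Ro.from_matrix(R.T@R2).as_rotvec()
Rk=R.copy()
for k in range(N):
    print(Rk.T@((p2-p)/N)*100, rv/N); Rk=Rk@Ro.from_rotvec(rv/N).as_matrix()
E
```

```text
(array([ 0.5895, -0.3592,  0.1087]), np.float64(0.0004302474985633577))
(array([ 0.5872, -0.4124,  0.1187]), np.float64(0.0015847890319322848))
[ 0.2119  2.4729 -0.9404] [-0.0812 -0.0001 -0.0001]
[ 0.2117  2.5411 -0.7368] [-0.0812 -0.0001 -0.0001]
[ 0.2114  2.5925 -0.5283] [-0.0812 -0.0001 -0.0001]
[ 0.2112  2.6268 -0.3163] [-0.0812 -0.0001 -0.0001]
[ 0.211   2.6438 -0.1023] [-0.0812 -0.0001 -0.0001]
[0.2108 2.6434 0.1125] [-0.0812 -0.0001 -0.0001]
[0.2106 2.6256 0.3265] [-0.0812 -0.0001 -0.0001]
[0.2104 2.5905 0.5383] [-0.0812 -0.0001 -0.0001]
[0.2103 2.5383 0.7466] [-0.0812 -0.0001 -0.0001]
[0.2102 2.4694 0.95  ] [-0.0812 -0.0001 -0.0001]
[0.2101 2.3843 1.1471] [-0.0812 -0.0001 -0.0001]
[0.21   2.2834 1.3367] [-0.0812 -0.0001 -0.0001]
[0.2099 2.1675 1.5174] [-0.0812 -0.0001 -0.0001]
[0.2099 2.0373 1.6882] [-0.0812 -0.0001 -0.0001]
[0.2099 1.8937 1.8478] [-0.0812 -0.0001 -0.0001]
[0.2099 1.7376 1.9953] [-0.0812 -0.0001 -0.0001]
```

step_arm(motion="45 0.2 2.47 -0.94 -0.081 0 0;45 0.2 2.54 -0.74 -0.081 0 0;45 0.2 2.59 -0.53 -0.081 0 0;45 0.2 2.63 -0.32 -0.081 0 0;45 0.2 2.64 -0.1 -0.081 0 0;45 0.2 2.64 0.11 -0.081 0 0;45 0.2 2.63 0.33 -0.081 0 0;45 0.2 2.59 0.54 -0.081 0 0;45 0.2 2.54 0.75 -0.081 0 0;45 0.2 2.47 0.95 -0.081 0 0;45 0.2 2.38 1.15 -0.081 0 0;45 0.2 2.28 1.34 -0.081 0 0;45 0.2 2.17 1.52 -0.081 0 0;45 0.2 2.04 1.69 -0.081 0 0;45 0.2 1.89 1.85 -0.081 0 0;45 0.2 1.74 2.0 -0.081 0 0;45 0 0 0 0 0 0;45 0 0 0 0 0 0")

```text
time: 1.65
tool_pos: [0.4786, -0.2962, 0.1917]
ee_rot: [2.862, 1.569, 2.824]
wrist_force: [0.2, -0.3, -0.7]
width: 0.0423
```

```bash
cat > snap.py <<'E'
import sys
from h import *
from bench import snapshot,camera_params,robot
import cv2
n,out=sys.argv[1:3]
c=camera_params(n); im=snapshot(n)[:,:,::-1].copy()
if len(sys.argv)>3:
    x,y,w,h=map(int,sys.argv[3:7]); f=min(780/w,590/h); im=cv2.resize(im[y:y+h,x:x+w],None,fx=f,fy=f,interpolation=cv2.INTER_CUBIC); print("scale",f)
cv2.imwrite("pics/"+out,im)
o,p,R=cur(); print(o["time"],p,R.round(3),o["joint_positions"],o["width"],o["wrist_force"])
E
python3 snap.py wrist w1.png; python3 - <<'E'
from h import *
from bench import camera_params
c=camera_params("wrist")
print("tab",proj("",tab(0)+[0,0,.013],c),proj("",CORE,c),proj("",HINGE,c))
o,p,R=cur(); delta(p,R,tab(0),Rz(np.array([0,0,-1.]),FX))
E
```

```text
1.7 [ 0.4779 -0.297   0.192 ] [[-0.001  0.04   0.999]
 [ 0.     0.999 -0.04 ]
 [-1.    -0.    -0.001]] [-0.6563  0.1247  1.3939 -0.0008  1.6241 -0.6161] 0.04202856872765889 [ 0.2324 -0.5304  0.4881]
tab [315.0626 202.1462] [314.8308 124.2799] [314.6242  65.068 ]
shift cm tool axes [12.2982  0.0812 -0.0069] rotvec [-0.0032 -0.0014  0.    ]
```

View pics/w1.png

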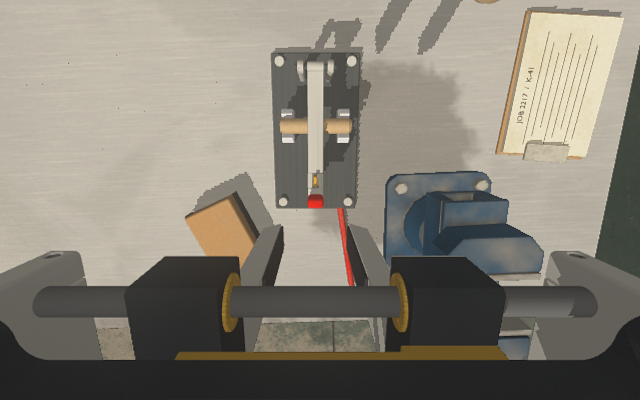

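The wrist view puts the tab's top at (316,201), predicted (315,202), and the core at (316,126), predicted (315,124). They agree, so I'll descend and pinch.

step_arm(motion="45 2.5 0.08 0 0 0 0;45 2.5 0 0 0 0 0;45 2.5 0 0 0 0 0;45 2.5 0 0 0 0 0;45 2.0 0 0 0 0 0;45 0.3 0 0 0 0 0;45 0 0 0 0 0 0;10 0 0 0 0 0 0;10 0 0 0 0 0 0;10 0 0 0 0 0 0;10 0 0 0 0 0 0;10 0 0 0 0 0 0;10 0 0 0 0 0 0")

```text
time: 2.78
tool_pos: [0.4788, -0.2968, 0.0708]
ee_rot: [-0.805, 1.568, -0.845]
wrist_force: [-1.1, -0.1, 3.1]
width: 0.0159
```

```bash
python3 snap.py wrist w2.png; python3 - <<'E'
from h import *
# swing plan: rows in fixed down-tool frame (x down, y = fixture y, z = fixture x)
R=Rz(np.array([0,0,-1.]),FX)
a=np.linspace(0,2.3,26); P=[tab(t) for t in a]
for i in range(25): print(round(a[i+1],2),(R.T@(P[i+1]-P[i])*100).round(2))
E
```

```text
2.8333 [ 0.4788 -0.2968  0.0708] [[ 0.002  0.04   0.999]
 [-0.002  0.999 -0.04 ]
 [-1.    -0.002  0.002]] [-0.6554  0.1948  1.5605 -0.0004  1.3841 -0.6154] 0.015589342860585685 [-0.2704 -0.4672  4.0782]
0.09 [-1.19  0.18  0.  ]
0.18 [-1.17  0.29 -0.  ]
0.28 [-1.13  0.4   0.  ]
0.37 [-1.09  0.5  -0.  ]
0.46 [-1.04  0.6   0.  ]
0.55 [-0.98  0.69 -0.  ]
0.64 [-0.92  0.78 -0.  ]
0.74 [-0.84  0.86 -0.  ]
0.83 [-0.76  0.93  0.  ]
0.92 [-0.67  1.    0.  ]
1.01 [-0.57  1.06 -0.  ]
1.1 [-0.47  1.1   0.  ]
1.2 [-0.37  1.14  0.  ]
1.29 [-0.26  1.17 -0.  ]
1.38 [-0.16  1.19  0.  ]
1.47 [-0.05  1.2   0.  ]
1.56 [ 0.07  1.2  -0.  ]
1.66 [0.18 1.19 0.  ]
1.75 [ 0.28  1.17 -0.  ]
1.84 [0.39 1.14 0.  ]
1.93 [ 0.49  1.1  -0.  ]
2.02 [0.59 1.05 0.  ]
2.12 [0.69 0.99 0.  ]
2.21 [0.77 0.92 0.  ]
2.3 [ 0.85  0.85 -0.  ]
```

View pics/w2.png

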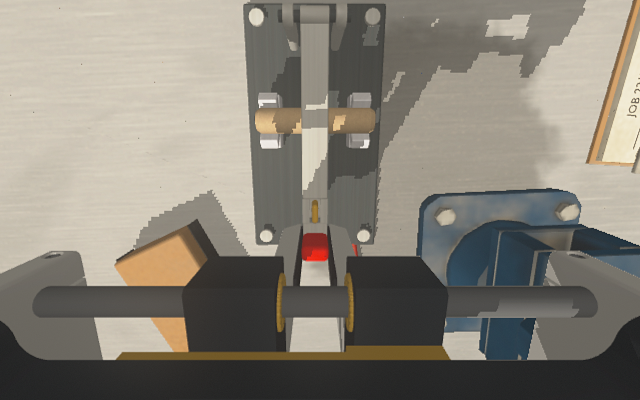

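step_arm(motion="10 -1.19 0.18 0 0 0 0;10 -1.17 0.29 0 0 0 0;10 -1.13 0.40 0 0 0 0;10 -1.09 0.50 0 0 0 0;10 -1.04 0.60 0 0 0 0;10 -0.98 0.69 0 0 0 0;10 -0.92 0.78 0 0 0 0;10 -0.84 0.86 0 0 0 0")

```text
time: 3.5
tool_pos: [0.4803, -0.2525, 0.1541]
ee_rot: [-0.31, 1.57, -0.35]
wrist_force: [5.6, 0.2, -4.3]
width: 0.0154
```

```bash
python3 snap.py scene s2.png 250 150 160 190; python3 -c "
from h import *
print(tab(.735))"
```

```text
scale 3.1052631578947367
3.55 [ 0.4804 -0.2508  0.1557] [[ 0.002  0.039  0.999]
 [ 0.001  0.999 -0.039]
 [-1.     0.001  0.001]] [-0.5867  0.0923  1.5019  0.0016  1.5466 -0.5482] 0.015877970928568384 [ 4.1861  2.072  -4.5569]
[ 0.4793 -0.2532  0.1526]
```

View pics/s2.png

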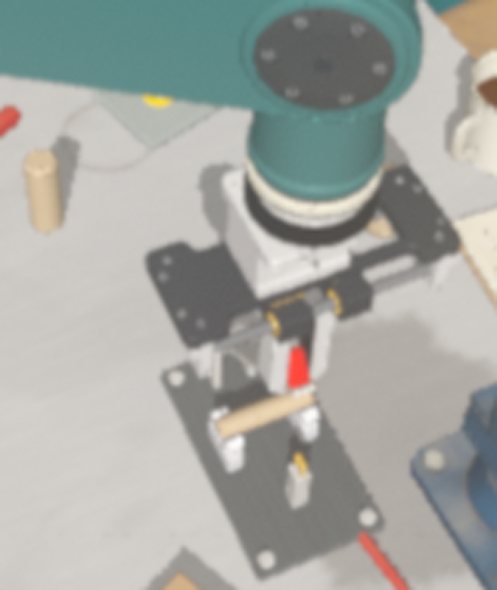

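The tab (300,368 in the crop) is in the fingers, the hasp is up about 0.74 rad, and the core is still lying in its V blocks. I'll carry on.

step_arm(motion="10 -0.76 0.93 0 0 0 0;10 -0.67 1.0 0 0 0 0;10 -0.57 1.06 0 0 0 0;10 -0.47 1.10 0 0 0 0;10 -0.37 1.14 0 0 0 0;10 -0.26 1.17 0 0 0 0;10 -0.16 1.19 0 0 0 0;10 -0.05 1.2 0 0 0 0;10 0.07 1.2 0 0 0 0;10 0.18 1.19 0 0 0 0;10 0.28 1.17 0 0 0 0;10 0.39 1.14 0 0 0 0")

```text
time: 4.55
tool_pos: [0.4856, -0.1171, 0.1781]
ee_rot: [0.062, 1.569, 0.022]
wrist_force: [2.6, 0.6, 4.5]
width: 0.0158
```

```bash
python3 snap.py scene s3.png 250 150 160 190; python3 -c "
from h import *
print(tab(1.84))"
```

```text
scale 3.1052631578947367
4.6 [ 0.4857 -0.1148  0.1771] [[ 0.001  0.038  0.999]
 [ 0.003  0.999 -0.038]
 [-1.     0.003  0.001]] [-0.348  -0.0127  1.5677  0.0033  1.5864 -0.3101] 0.015326473399026257 [3.4026 2.0943 6.1841]
[ 0.4843 -0.1182  0.1766]
```

View pics/s3.png

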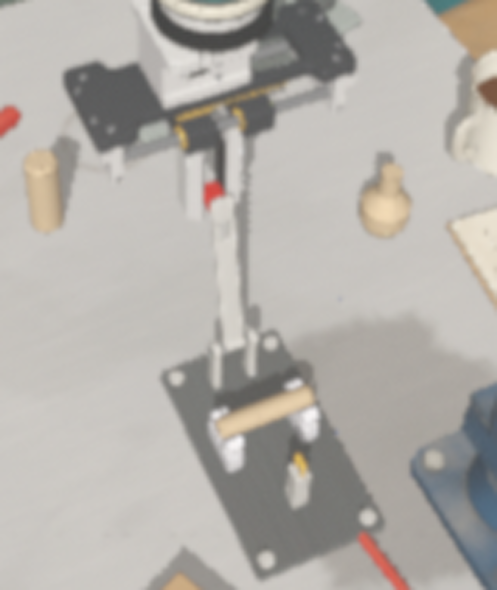

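The hasp is past upright, with the tab at crop (215,195) in the fingers. I'll take it on to about 2.4 rad and release.

step_arm(motion="10 0.49 1.10 0 0 0 0;10 0.59 1.05 0 0 0 0;10 0.69 0.99 0 0 0 0;10 0.77 0.92 0 0 0 0;10 0.85 0.85 0 0 0 0;10 0.9 0.75 0 0 0 0;10 0 0 0 0 0 0;45 0 0 0 0 0 0;45 0 0 0 0 0 0;45 0 0 0 0 0 0;45 0 0 0 0 0 0;45 0 0 0 0 0 0")

```text
time: 5.6
tool_pos: [0.4869, -0.0621, 0.1334]
ee_rot: [3.107, 1.569, 3.066]
wrist_force: [0.1, -0.2, 0.0]
width: 0.0417
```

```bash
python3 snap.py scene s4.png 250 150 160 190; python3 -c "
from h import *
print(tab(2.4),tab(2.5))"
```

```text
scale 3.1052631578947367
5.65 [ 0.4871 -0.0621  0.1336] [[-0.002  0.041  0.999]
 [ 0.     0.999 -0.041]
 [-1.     0.    -0.002]] [-0.2422 -0.0067  1.6495 -0.0003  1.5003 -0.2016] 0.04227756826392966 [-0.1699 -0.2489 -0.6438]
[ 0.4864 -0.061   0.1325] [ 0.4867 -0.0538  0.1216]
```

View pics/s4.png

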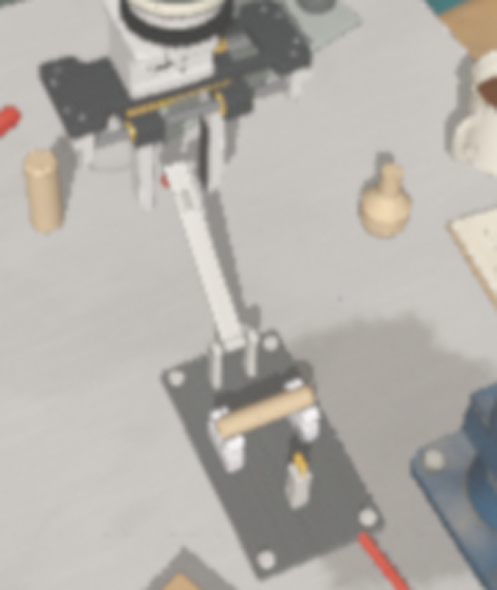

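step_arm(motion="45 -2.5 0 0 0 0 0;45 -3 0 0 0 0 0;45 -3 0 0 0 0 0;45 -2.5 0 0 0 0 0")

```text
time: 5.98
tool_pos: [0.4876, -0.0622, 0.246]
ee_rot: [-0.422, 1.57, -0.463]
wrist_force: [1.4, 0.6, -0.3]
width: 0.0424
```

```bash
python3 - <<'E'
from h import *
o,p,R=cur(); p2=np.r_[CORE[:2],.17]; R2=Rz(np.array([0,0,-1.]),-FYv)
delta(p,R,p2,R2)
N=13; rv=Ro.from_matrix(R.T@R2).as_rotvec(); Rk=R.copy(); print(rv/N)
for k in range(N):
    print((Rk.T@((p2-p)/N)*100).round(2)); Rk=Rk@Ro.from_rotvec(rv/N).as_matrix()
E
```

```text
shift cm tool axes [  7.6091 -15.9111  -0.0661] rotvec [ 1.5672  0.0009 -0.0004]
[ 0.1206  0.0001 -0.    ]
[ 0.59 -1.22 -0.01]
[ 0.59 -1.22  0.14]
[ 0.59 -1.19  0.29]
[ 0.59 -1.15  0.43]
[ 0.59 -1.09  0.56]
[ 0.59 -1.01  0.69]
[ 0.59 -0.92  0.81]
[ 0.59 -0.82  0.91]
[ 0.59 -0.7   1.  ]
[ 0.59 -0.58  1.08]
[ 0.59 -0.44  1.14]
[ 0.59 -0.3   1.19]
[ 0.58 -0.16  1.21]
```

step_arm(motion="50 0.59 -1.22 0 0.1206 0 0;50 0.59 -1.22 0.14 0.1206 0 0;50 0.59 -1.19 0.29 0.1206 0 0;50 0.59 -1.15 0.43 0.1206 0 0;50 0.59 -1.09 0.56 0.1206 0 0;50 0.59 -1.01 0.69 0.1206 0 0;50 0.59 -0.92 0.81 0.1206 0 0;50 0.59 -0.82 0.91 0.1206 0 0;50 0.59 -0.70 1.0 0.1206 0 0;50 0.59 -0.58 1.08 0.1206 0 0;50 0.59 -0.44 1.14 0.1206 0 0;50 0.59 -0.30 1.19 0.1206 0 0;50 0.58 -0.16 1.21 0.1206 0 0;50 0 0 0 0 0 0;50 0 0 0 0 0 0")

```text
time: 7.23
tool_pos: [0.48, -0.2211, 0.1669]
ee_rot: [-2.212, 1.569, 2.465]
wrist_force: [-0.1, 0.3, -0.1]
width: 0.0472
```

```bash
python3 snap.py wrist w3.png; python3 - <<'E'
from h import *
from bench import camera_params
c=camera_params("wrist")
for s in(-1,1): print("core end top",proj("",CORE+[0,0,.008]+s*.038*FX,c))
o,p,R=cur(); delta(p,R,CORE,Rz(np.array([0,0,-1.]),-FYv))
E
```

```text
7.2833 [ 0.4804 -0.2208  0.1675] [[-0.     0.999 -0.035]
 [ 0.001 -0.035 -0.999]
 [-1.    -0.    -0.001]] [-0.5383  0.0585  1.5143  0.0004  1.5694  1.0673] 0.046916243644029076 [0.8539 0.085  0.1983]
core end top [314.5176 236.5466]
core end top [314.6501 163.4446]
shift cm tool axes [12.5492  0.0173  0.0508] rotvec [ 0.0022 -0.0006  0.0004]
```

View pics/w3.png

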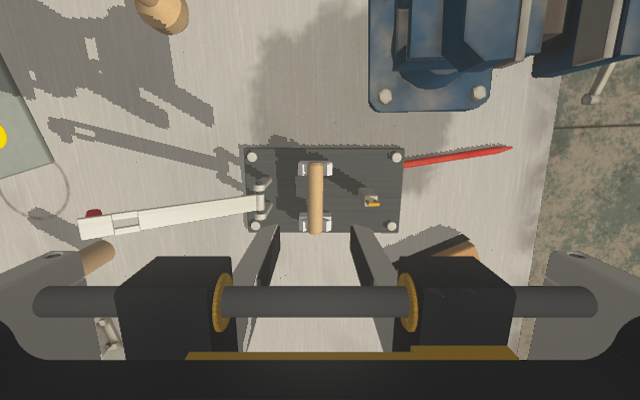

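The hasp lies back on the left. The core's ends are at (316,163) and (316,234), predicted (315,163) and (315,237), so I'll descend and grip.

step_arm(motion="50 2.5 0 0.05 0 0 0;50 2.5 0 0 0 0 0;50 2.5 0 0 0 0 0;50 2.5 0 0 0 0 0;50 1.5 0 0 0 0 0;50 1.0 0 0 0 0 0;50 0 0 0 0 0 0;50 0 0 0 0 0 0;5 0 0 0 0 0 0;5 0 0 0 0 0 0;5 0 0 0 0 0 0;5 0 0 0 0 0 0;5 0 0 0 0 0 0;5 0 0 0 0 0 0;5 0 0 0 0 0 0")

```text
time: 8.53
tool_pos: [0.4809, -0.2211, 0.0431]
ee_rot: [2.202, 1.57, 0.594]
wrist_force: [0.5, 2.3, 3.6]
width: 0.0149
```

```bash
python3 snap.py wrist w4.png; python3 - <<'E'
from h import *
from bench import camera_params
c=camera_params("wrist"); o,p,R=cur()
for s in(-1,1): print("core end top",proj("",np.r_[CORE[:2],.05]+s*.038*FX,c))
E
```

```text
8.5833 [ 0.4809 -0.2211  0.043 ] [[ 0.001  0.999 -0.037]
 [ 0.001 -0.037 -0.999]
 [-1.     0.001 -0.001]] [-0.5388  0.1498  1.6724  0.0009  1.3188  1.0688] 0.015298184253064525 [0.0548 2.959  3.6291]
core end top [313.8663 309.8081]
core end top [313.7187 188.7556]
```

View pics/w4.png

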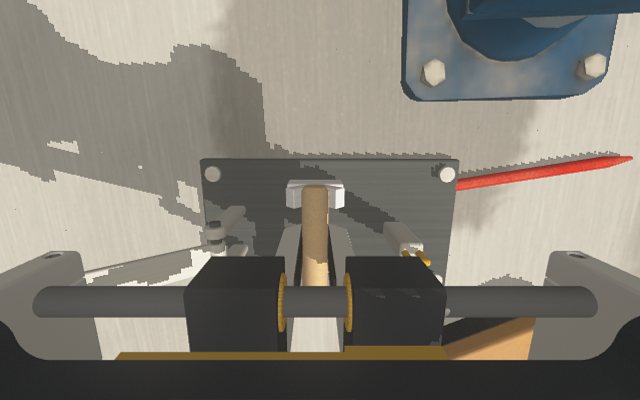

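step_arm(motion="5 -0.5 0 0 0 0 0;5 -1 0 0 0 0 0;5 -1.5 0 0 0 0 0;5 -2 0 0 0 0 0;5 -2 0 0 0 0 0;5 -2 0 0 0 0 0;5 -2 0 0 0 0 0;5 -2 0 0 0 0 0;5 -2 0 0 0 0 0;5 -2 0 0 0 0 0;5 -2 0 0 0 0 0;5 -1.5 0 0 0 0 0;5 -0.5 0 0 0 0 0;5 0 0 0 0 0 0")

```text
time: 9.75
tool_pos: [0.4811, -0.2221, 0.2548]
ee_rot: [0.951, 1.566, -0.657]
wrist_force: [0.0, -0.6, -0.7]
width: 0.0152
```

```bash
python3 snap.py wrist w5.png;python3 snap.py scene s5.png; python3 snap.py scene s5z.png 300 40 90 90;python3 snap.py top t5z.png 200 60 70 75
```

```text
9.8 [ 0.4806 -0.2218  0.253 ] [[ 0.001  0.999 -0.037]
 [-0.001 -0.037 -0.999]
 [-1.     0.001  0.001]] [-0.5392  0.0362  1.3685 -0.0004  1.7356  1.0688] 0.015196897101229163 [-0.363   0.1806 -0.619 ]
9.85 [ 0.4802 -0.2215  0.2519] [[-0.001  0.999 -0.037]
 [ 0.    -0.037 -0.999]
 [-1.    -0.001 -0.   ]] [-0.5391  0.0368  1.3701 -0.0004  1.7355  1.0688] 0.015386762038063688 [-0.6812 -0.6083 -0.0006]
scale 6.555555555555555
9.9 [ 0.48   -0.2213  0.2511] [[-0.002  0.999 -0.037]
 [ 0.001 -0.037 -0.999]
 [-1.    -0.002 -0.001]] [-0.5391  0.0373  1.371  -0.0003  1.7355  1.0688] 0.015143899130675329 [0.3206 1.2583 0.3575]
scale 7.866666666666666
9.95 [ 0.4799 -0.2212  0.2508] [[-0.003  0.999 -0.037]
 [ 0.001 -0.037 -0.999]
 [-1.    -0.003 -0.001]] [-0.5391  0.0376  1.3713 -0.0002  1.7356  1.0688] 0.015204198554941597 [-0.1778 -0.7134 -0.1008]
```

View pics/w5.png

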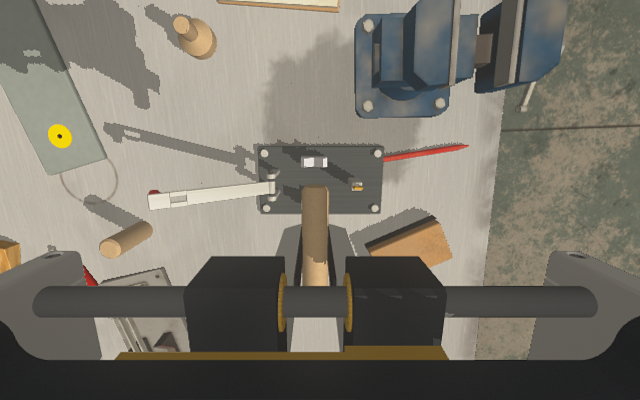

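View pics/s5z.png

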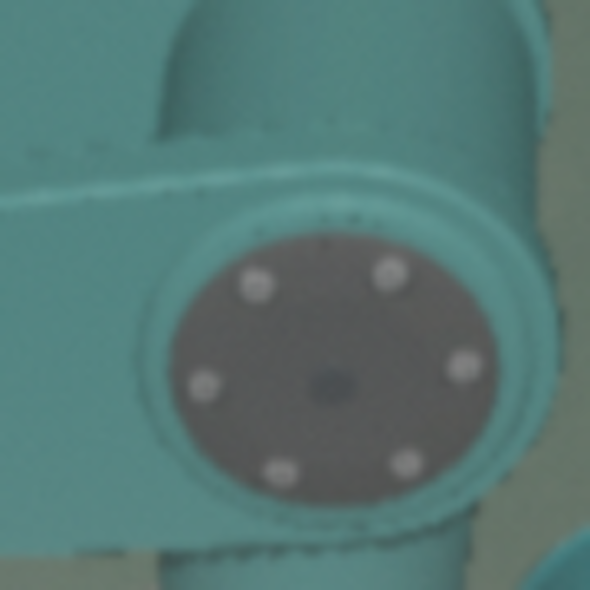

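View pics/t5z.png

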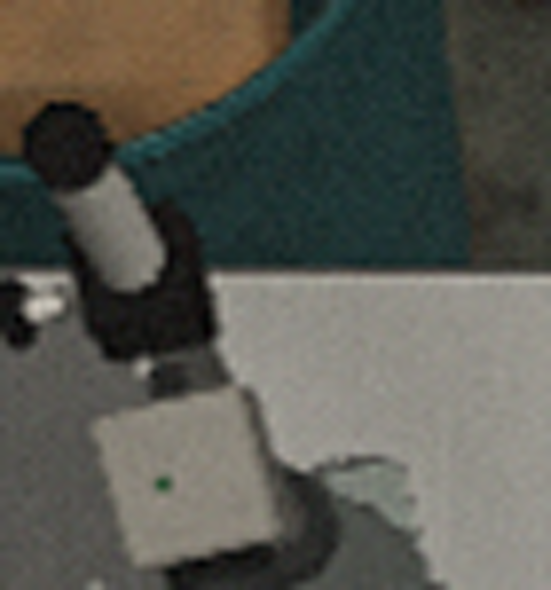

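```bash
python3 - <<'E'
import cv2
s=cv2.imread("pics/scene0.png")
cv2.imwrite("pics/z6.png",cv2.resize(s[75:125,320:370],None,fx=11.6,fy=11.6,interpolation=cv2.INTER_CUBIC))
E
```

```text
(no output)
```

View pics/z6.png

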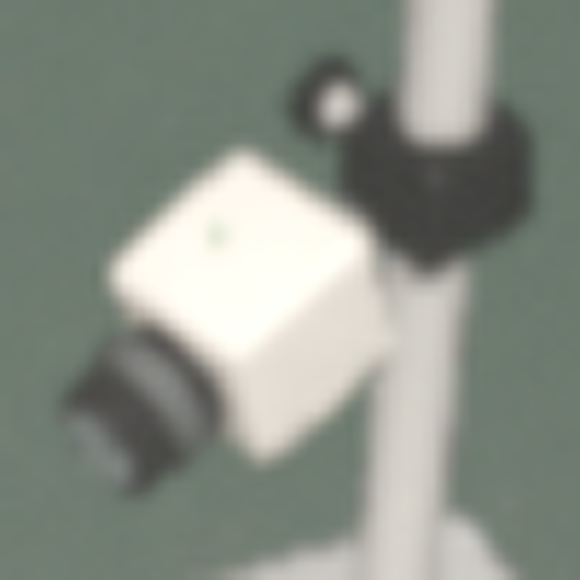

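```bash
python3 - <<'E'
from h import *
from scipy.optimize import least_squares
T=lambda u,v:((u+.5)/7.867-.5+200,(v+.5)/7.867-.5+60)
S=lambda u,v:((u+.5)/11.6-.5+320,(v+.5)/11.6-.5+75)
# key (front0/back1, side y sign, top z sign)
obs=[("top",T(138,567),(0,1,1)),("top",T(278,530),(0,-1,1)),("top",T(95,422),(1,1,1)),("top",T(240,388),(1,-1,1)),
("scene",S(108,272),(0,1,1)),("scene",S(238,360),(0,-1,1)),("scene",S(378,238),(1,-1,1)),("scene",S(242,148),(1,1,1)),("scene",S(262,466),(0,-1,-1)),
("scene",S(100,447),None)]
D=np.array([.5578,.1294])
def f(q,full=False):
    h,a1,L,dx,dy,dyaw,w=q; yaw=.2438+dyaw; e=np.array([np.cos(yaw),np.sin(yaw),0]); n=np.array([-e[1],e[0],0]);Z=np.array([0,0,1.])
    ax=.9397*e+.342*Z; up=-.342*e+.9397*Z; V=np.r_[D+[dx,dy],h]; r=[]
    for c,uv,k in obs:
        X=V+.1*ax if k is None else V+(a1+k[0]*L)*ax+k[1]*w*n+k[2]*w*up
        r+=list(proj(c,X)-uv)
    if full: print(np.reshape(r,(-1,2)))
    return np.r_[r,dx/.001,dy/.001,dyaw/.01,(w-.022)/.0005]
s=least_squares(f,[.165,.13,.04,0,0,0,.022]); print(s.x); f(s.x,True)
E
```

```text
[ 0.1613  0.1284  0.0412  0.0001  0.     -0.0003  0.0215]
[[-0.7452  0.3601]
 [ 0.6885  0.504 ]
 [-0.578   0.0019]
 [ 0.4246 -0.233 ]
 [ 0.0691 -0.6807]
 [-0.0714 -0.4088]
 [-0.6128 -0.2138]
 [-0.1108 -0.0787]
 [ 1.2104  0.8939]
 [ 0.1724  0.4586]]
```

```bash
cat >> h.py <<'E'
YAW=.2436; E_=np.array([np.cos(YAW),np.sin(YAW),0]); AX=.9397*E_+np.array([0,0,.342]); XT=.342*E_-np.array([0,0,.9397])
V=np.array([.558,.1294,.162]); RT=np.stack([XT,AX,np.cross(XT,AX)],1)
def rows(p,R,p2,R2,N):
    rv=Ro.from_matrix(R.T@R2).as_rotvec(); Rk=R.copy(); print("rv/N",rv/N)
    for k in range(N):
        print((Rk.T@((p2-p)/N)*100).round(2)); Rk=Rk@Ro.from_rotvec(rv/N).as_matrix()
E
python3 - <<'E'
from h import *
o,p,R=cur(); A=V-.05*E_+[0,0,.08]
print(p,A); rows(p,R,A,RT,18)
E
```

```text
[ 0.4799 -0.2212  0.2508] [0.5095 0.1173 0.242 ]
rv/N [-0.0155  0.0026  0.0194]
[ 0.05  0.09 -1.89]
[ 0.06  0.12 -1.88]
[ 0.07  0.15 -1.88]
[ 0.07  0.18 -1.88]
[ 0.08  0.21 -1.88]
[ 0.09  0.23 -1.87]
[ 0.1   0.26 -1.87]
[ 0.11  0.29 -1.86]
[ 0.12  0.31 -1.86]
[ 0.13  0.34 -1.85]
[ 0.15  0.37 -1.85]
[ 0.16  0.39 -1.84]
[ 0.17  0.42 -1.83]
[ 0.18  0.44 -1.83]
[ 0.2   0.47 -1.82]
[ 0.21  0.49 -1.81]
[ 0.23  0.51 -1.8 ]
[ 0.24  0.54 -1.79]
```

step_arm(motion="5 0.05 0.09 -1.89 -0.0155 0.0026 0.0194;5 0.06 0.12 -1.88 -0.0155 0.0026 0.0194;5 0.07 0.15 -1.88 -0.0155 0.0026 0.0194;5 0.07 0.18 -1.88 -0.0155 0.0026 0.0194;5 0.08 0.21 -1.88 -0.0155 0.0026 0.0194;5 0.09 0.23 -1.87 -0.0155 0.0026 0.0194;5 0.10 0.26 -1.87 -0.0155 0.0026 0.0194;5 0.11 0.29 -1.86 -0.0155 0.0026 0.0194;5 0.12 0.31 -1.86 -0.0155 0.0026 0.0194;5 0.13 0.34 -1.85 -0.0155 0.0026 0.0194;5 0.15 0.37 -1.85 -0.0155 0.0026 0.0194;5 0.16 0.39 -1.84 -0.0155 0.0026 0.0194;5 0.17 0.42 -1.83 -0.0155 0.0026 0.0194;5 0.18 0.44 -1.83 -0.0155 0.0026 0.0194;5 0.20 0.47 -1.82 -0.0155 0.0026 0.0194;5 0.21 0.49 -1.81 -0.0155 0.0026 0.0194;5 0.23 0.51 -1.80 -0.0155 0.0026 0.0194;5 0.24 0.54 -1.79 -0.0155 0.0026 0.0194;5 0 0 0 0 0 0;5 0 0 0 0 0 0")

```text
time: 11.62
tool_pos: [0.5092, 0.1174, 0.2417]
ee_rot: [1.562, 1.223, 0.238]
wrist_force: [-0.2, -0.0, -0.7]
width: 0.0153
```

```bash
python3 snap.py wrist w6.png;python3 snap.py scene s6.png 220 30 220 166; python3 - <<'E'
from h import *
o,p,R=cur(); delta(p,R,V-.001*XT,RT)
E
```

```text
11.6667 [0.5096 0.1167 0.2421] [[ 0.332  0.912  0.242]
 [ 0.08   0.229 -0.97 ]
 [-0.94   0.342  0.003]] [ 0.0835 -0.2317  1.6741  0.0532  1.3544  1.4067] 0.015005595636640303 [-0.409  -0.7843  0.5866]
scale 3.5454545454545454
11.7167 [0.5098 0.1164 0.2424] [[ 0.333  0.912  0.241]
 [ 0.08   0.228 -0.97 ]
 [-0.94   0.342  0.003]] [ 0.0827 -0.2318  1.6736  0.0533  1.3544  1.4067] 0.015371935337481876 [-1.0876  0.3766  0.3348]
shift cm tool axes [ 9.1648  1.9345 -0.1258] rotvec [ 0.0013  0.0028 -0.0004]
```

View pics/w6.png

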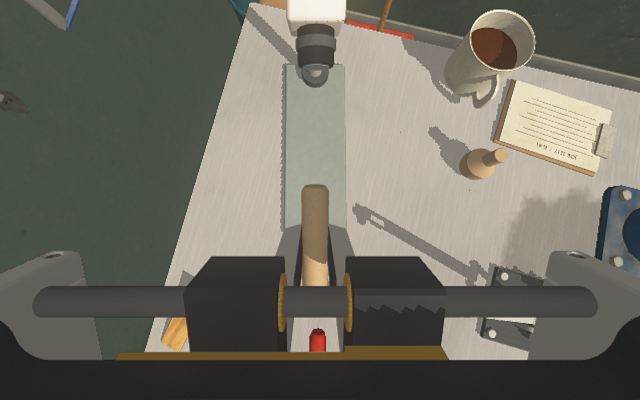

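View pics/s6.png

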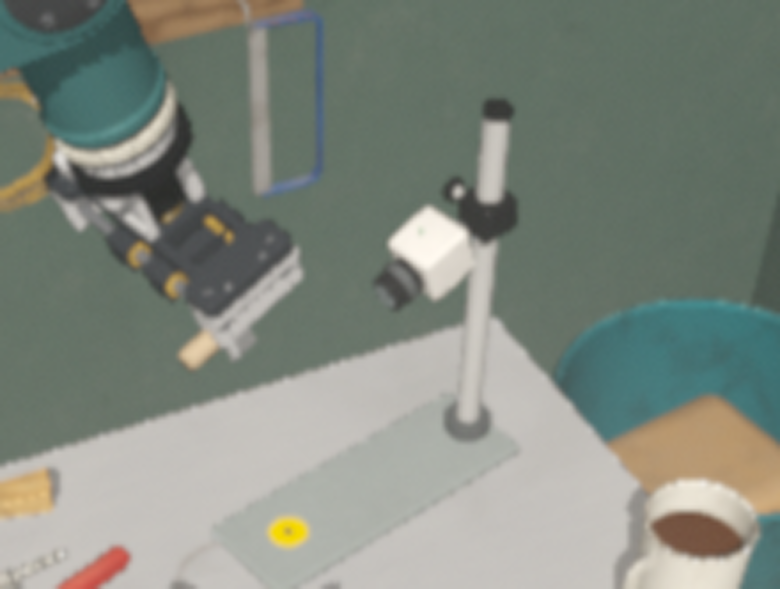

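The core is still square in the fingers, its far end at (315,187) as before. The lens at (316,45) is in line ahead. Now the last approach.

step_arm(motion="5 0.9 0.2 0 0 0 0;5 1.0 0.2 -0.02 0 0 0;5 1.0 0.2 -0.02 0 0 0;5 1.0 0.2 -0.02 0 0 0;5 1.0 0.2 -0.02 0 0 0;5 1.0 0.2 -0.02 0 0 0;5 1.0 0.2 -0.02 0 0 0;5 1.0 0.2 0 0 0 0;5 0.8 0.2 0 0 0 0;5 0.46 0.13 0 0 0 0;5 0 0 0 0 0 0;5 0 0 0 0 0 0;5 0 0 0 0 0 0")

```text
time: 12.8
tool_pos: [0.5583, 0.13, 0.1645]
ee_rot: [1.562, 1.219, 0.237]
wrist_force: [0.2, -0.0, -1.5]
width: 0.0151
```

```bash
python3 snap.py wrist w7.png;python3 snap.py scene s7.png 260 60 150 113;python3 snap.py top t7.png; python3 - <<'E'
from h import *
from bench import camera_params
o,p,R=cur(); print(p);delta(p,R,V-.001*XT,RT)
c=camera_params("wrist")
for n,cc in(("wrist",c),("scene",None),("top",None)):
    print(n,"V",proj(n,V,cc),"lens",proj(n,V+.1*AX,cc),"ends",proj(n,V+.038*AX,cc),proj(n,V-.038*AX,cc),"disc",proj(n,np.r_[V[:2],.01],cc),"lens edges",[proj(n,V+.1*AX+s*.015*RT[:,2],cc) for s in(1,-1)],[proj(n,V+.1*AX+s*.015*RT[:,0],cc) for s in(1,-1)])
E
```

```text
12.85 [0.5583 0.13   0.1647] [[ 0.336  0.91   0.242]
 [ 0.081  0.228 -0.97 ]
 [-0.938  0.345  0.003]] [ 0.1032 -0.0877  1.7053  0.0498  1.1748  1.4179] 0.015398564281670062 [ 0.5743  0.2415 -0.9622]
scale 5.2
12.9 [0.5583 0.13   0.1648] [[ 0.336  0.91   0.242]
 [ 0.081  0.228 -0.97 ]
 [-0.938  0.345  0.003]] [ 0.1032 -0.0879  1.7053  0.0497  1.1748  1.4179] 0.014975944423867927 [ 0.3529  0.0452 -0.2499]
12.95 [0.5582 0.13   0.1647] [[ 0.336  0.91   0.242]
 [ 0.081  0.228 -0.97 ]
 [-0.938  0.345  0.003]] [ 0.1032 -0.088   1.7054  0.0497  1.1748  1.418 ] 0.01515608487141059 [0.0315 0.1548 0.161 ]
[0.5582 0.13   0.1647]
shift cm tool axes [ 0.1441 -0.1271  0.0511] rotvec [ 0.0018  0.0025 -0.0036]
wrist V [314.7187 247.6344] lens [314.9899  73.3179] ends [314.8127 187.1787] [314.6337 302.2443] disc [314.301  240.9835] lens edges [array([342.9824,  73.3762]), array([286.9809,  73.2596])] [array([314.8936,  78.5427]), array([315.1066,  66.9828])]
scene V [300.312  138.4227] lens [328.3892 113.3067] ends [311.0684 128.8007] [289.447  148.1418] disc [301.1549 179.4863] lens edges [array([332.1975, 116.1181]), array([324.6303, 110.5318])] [array([329.6886, 116.8648]), array([327.0602, 109.6678])]
top V [242.2938 184.4898] lens [230.5328 141.8849] ends [237.8881 168.5298] [246.6241 200.1767] disc [251.7829 195.1446] lens edges [array([237.0494, 140.3277]), array([224.0051, 143.4447])] [array([231.2574, 141.5912]), array([229.7842, 142.1882])]
```

View pics/w7.png

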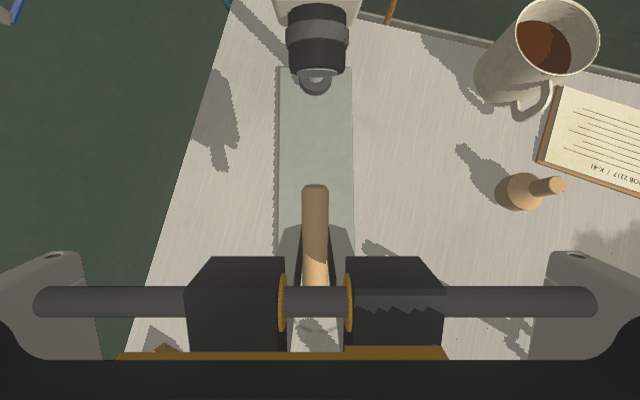

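View pics/s7.png

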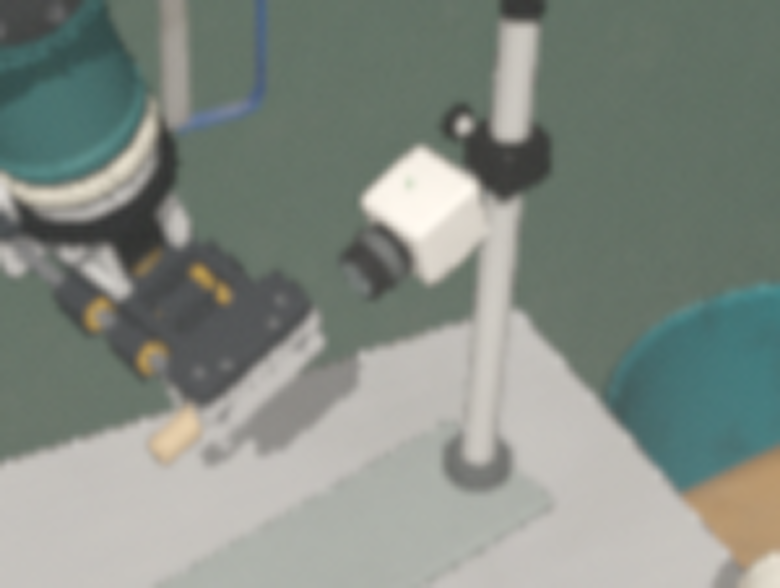

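View pics/t7.png

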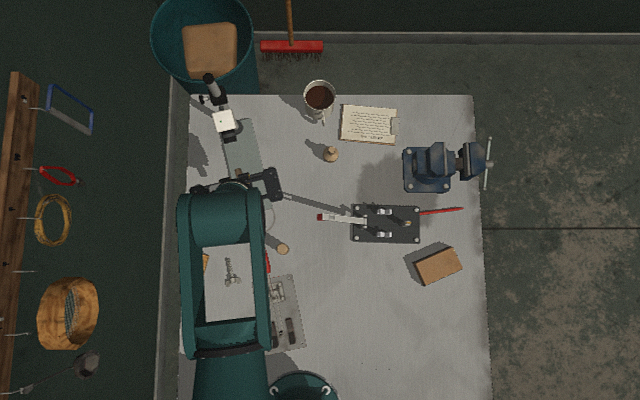

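The lens face in the wrist view spans columns 290–345 with its lower edge at row 76, predicted 287–343 and 78. The core's lower end in the scene view is near (291,147), predicted (289,148). The hasp lies back in the top view at (320–350,217). I'll make a 1–2 mm correction and settle.

step_arm(motion="5 0.12 -0.1 0.05 0 0 0;5 0 0 0 0 0 0;5 0 0 0 0 0 0;5 0 0 0 0 0 0;5 0 0 0 0 0 0;5 0 0 0 0 0 0")

```text
time: 13.45
tool_pos: [0.5576, 0.1294, 0.1624]
ee_rot: [1.563, 1.22, 0.237]
wrist_force: [-0.5, 0.3, -0.1]
width: 0.0158
```

```bash
python3 - <<'E'
from h import *
from bench import robot
o,p,R=cur(); print(o["time"],p,o["width"],o["qvel"]);delta(p,R,V-.001*XT,RT)
robot.close_job(); print("closed")
E
```

```text
13.45 [0.5576 0.1294 0.1624] 0.01577599173846649 [ 0.0007 -0.0001  0.0005 -0.0008 -0.001  -0.0004]
shift cm tool axes [-0.0525  0.0246  0.005 ] rotvec [ 0.0017  0.0023 -0.0021]
the job is handed in; nothing more can be done
closed
```

I swung the hasp by its red tab right over to the back and lifted the core out of the V blocks. The core is now held at the viewing point with one end facing the lens. I handed the job in at 13.5 s; it gave no verdict.

**Last readings:**
- **Position:** the tool is within 1 mm and 0.004 rad of my target pose, and the joints are still.
- **Grip:** the fingers stand at about 15.8 mm on the 16 mm core.
- **Hasp and other cores:** the last pictures show the hasp lying back and both other sand cores standing. I judged the hasp by eye and did not measure its angle.
- **Camera and stand:** no contact showed in the pictures or in the wrist force.

**Uncertainty:** the viewing height was fitted from the camera head in the pictures at 161.3 mm, and I used 162 mm. A rougher first triangulation gave 162–165 mm. In the last views, taken just before a final correction of 1–2 mm, the lens and core came within about 3 pixels of prediction. No check failed.

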